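# Close the gear-case port with its sliding-on cover

## Task

First take the spanner off the open port of the red gear case and lay it flat in the blue tray. Then slide the round black cover along the case's deck, without picking it up, until it drops into the port and sits fully home and level. Leave the battery, the grease jar and the dish where they are.

Things in the scene. Friction and masses are not known exactly. Their poses are not given: they have to be found in the camera images.
- case: Red plastic gear case, fixed to the bench. Its flat level top (the deck), 156 mm (its x) by 300 mm (its y), is 60 mm above the bench. Origin: centre of its underside; z up. The port is towards its -y end, the cover starts towards its +y end. A black round motor stub (52 mm diameter, top 56 mm above the bench) sticks 45 mm out of its +x side.
- port (a point): Centre of the round port's mouth, at deck height (60 mm above the bench), 65 mm towards the case's -y from the case's centre. The mouth is 78 mm in diameter, straight-walled, and 32 mm deep (a steel gear is seen at its bottom). The deck around it is flat and smooth: it is the rim on which the cover's flange sits.
- cover: Loose round cover, 160 g, no knob: black flange 112 mm diameter, 5 mm thick, red 40 mm disc at its centre; below it a grey spigot 73 mm diameter, 6 mm deep (2.5 mm play all round in the port). Origin: centre of the spigot's underside, z up. It rests on its spigot, flange 6 to 11 mm above the deck, and slides freely; over the port it drops 6 mm by its weight till the flange lies on the deck.
- spanner: Flat steel spanner, 160 mm long, 130 g, lying loose on the deck across the middle of the port. Origin: centre of its underside; x along its length (open jaw, 38 mm wide, at +x; 32 mm ring at -x), z up. Its shank is 17 mm wide (along its y) and 7 mm thick, the ends are 8 mm thick.
- tray_in (a point): Centre of the inner floor of the blue tool tray, 5 mm above the bench; the tray is fixed to the bench, 240 mm along its x by 140 mm along its y outside, walls 5 mm thick, their tops 25 mm above this point. x along its length, z up.
- battery: Black battery pack with a red top, 120 by 75 mm, 63 mm high, loose on the bench. To be left alone. Origin: centre of its underside.
- grease: Grease jar with a yellow cap, 60 mm diameter, 85 mm high, loose on the bench. To be left alone. Origin: centre of its underside.
- dish: Small steel dish, 80 mm diameter, 30 mm high, loose on the bench. To be left alone. Origin: centre of its underside.
Not all that is in view belongs to the job. What is meant by the spanner is not orange, purple or yellow, and is the larger of those in its own colour.

How it is judged:
By the outcome, as a careful person would: the job done as asked, in the order asked, and still so for the second after the job is handed in, with the robot touching nothing.
It also fails if it takes over 56 s, if anything falls off the work surface, if the arm or the gripper's body presses on something with over 40 N, if the wrist force passes 120 N, or if a joint passes its speed limit or range.

## Robot

A 6-joint arm with a two-finger parallel gripper is mounted at the origin on the work surface. World frame = base frame: x ahead of the robot, y to its left, z up, the work surface at z = 0. Lengths are in m, angles in rad, forces in N, time in s.
With the tool pointing down it reaches from about 0.25 to 0.85 m from the base axis. Payload 12.5 kg.
Tool frame: the origin (TCP) lies at the very end of the fingers, on their centre line; the grasp point (between the pads) lies 19 mm behind it; z points along the fingers, y is the line along which they close (so a half turn about z gives the same grasp; the last joint's range is limited). The gripper opens to 93 mm and grips with 3 to 60 N. Pads are 15 mm wide; open, the fingers measure 128 mm over their backs; the gripper's body (75 mm by 188 mm) begins 65 mm behind the grasp point.
Start: joints at [-1.324, 0.351, 1.652, -0, 1.139, -0.085], TCP at [0.179, -0.52, 0.219] pointing down, gripper open.
Joint ranges: [-2.75, 2.75], [-0.79, 2.1], [0.01, 2.65], [-1.57, 4.71], [0.07, 3.14], [-2.87, 2.87]. Speed limits (rad/s): [2.22, 2.22, 2.79, 3.14, 3.14, 3.14].

## Interface

Orientations are given as a unit quaternion [x, y, z, w].
In Python, from rig import status, vision, ctrl gives the robot as it stands. The module is installed in compiled form; this text tells all that it offers.
- The arm moves only by the tool move_arm, never from a script. Its argument "deltas" is a list of rows, each an object of numbers: "x", "y", "z": the shift along the tool's x, y, z scaled (see below); "wx", "wy", "wz": the turn, a rotation vector about the tool's x, y, z scaled (see below). In form: [{"x": .., "y": .., "z": .., "wx": .., "wy": .., "wz": ..}, ...]. A call has exactly 10 rows; each row is the pose to reach, as a shift and turn from the pose commanded when the call began, along the tool's axes at that moment; what a row does not reach only later rows make up. The controller multiplies each number of a shift by 400 mm and each number of a turn by 0.5 rad. A row lasts 1/8 s, in which the tool goes at most 62.5 mm and 10.7 degrees, less where a joint would pass 70% of its speed; a pose out of reach is approached as far as the arm can. A call with a number of a shift or a turn outside -1 to 1 is refused whole. A call with a gripper value outside its range is refused whole. "gripper" is the closure, from 0 (fully open) to 1 (shut), set as the call begins (left out, the last holds). The fingers move at their own pace and stop on an object; "newtons" is the grip in N (left out, the last holds). Time passes only in rows, so rows that repeat a pose let the fingers close, or fill a call up. It gives the time, the measured TCP pose, the force, the opening and the grip force at its end, in the units of the state.
- status.sense(): the state, without advancing time (a new reading comes with each control period).
- vision.grab_frame(name): name is "scene" or "top"; returns a dict with "image" (420x560x3 uint8, red, green, blue), "range_z" (420x560 float32, m along the optical axis (not along the pixel's ray), 0 where there is no reading), "fx", "fy", "cx", "cy" (pixels), "k1" (the pictures are not rectified: a ray, as slopes to the right and down, at radius r is drawn at 1 + k1 r^2 times it, then the intrinsics apply), "rvec" (rotation vector, rad) and "tvec" (3), from world to camera coordinates, as OpenCV has them. Camera axes: x right, y down, z forward; pixel columns grow to the right and rows downward; lengths in m; the calibration is good to about 2 mm. A picture is of the moment at which its call begins.
- ctrl.sign_off(): hands the job in; it is judged then, once.
The state is a dict: "time_s": time; "qpos": joint angles; "joint_vel": joint speeds; "tau": joint torques, N m; "ee_pos": TCP position; "tool_rot": TCP orientation; "force": force on the tool from outside, world axes, zero at the start; "wrist_torque": the same for the moment, N m; "gripper_width": opening from 0.0 (shut) to 1.0 (fully open); "grip_force": force on a finger pad.
Only numpy, scipy, OpenCV 4.12 (cv2) and the standard library are available. Lean on these libraries where they do the work, as an engineer would, in place of code of your own. Each camera call takes 0.05 s, during which the arm holds its last target. There are 200 camera calls.

## Working session

There is one attempt and no reset: what is moved stays moved. The work goes in short steps, Python scripts to look and compute and a tool call to move; the robot and the scene stay as the last step left them, time stands still between calls to the robot, and variables do not carry over. Pictures are saved under pics/ and viewed, at most 10 in all, crops included, and the job is handed in when it is done.

Besides the shell and the picture viewer there is one more tool, called after "Emit:" as name(argument=value, ...) on one line, values as JSON. move_arm: Moves the arm, as the interface text tells. Shifts and turns lie within -1 to 1; 1 stands for 400 mm of shift or 0.5 rad of turn. Its arguments: {"type":"object","properties":{"deltas":{"type":"array"},"gripper":{"type":"number"},"newtons":{"type":"number"}},"required":["deltas"]}

```bash
mkdir -p pics && cat > h.py <<'E'
import numpy as np, cv2, pickle
from rig import status, vision, ctrl
def grab(n):
    f=vision.grab_frame(n); pickle.dump(f,open(f'{n}.pkl','wb')); return f
def load(n): return pickle.load(open(f'{n}.pkl','rb'))
def rays(f,uv):
    uv=np.asarray(uv,float).reshape(-1,2)
    d=(uv-[f['cx'],f['cy']])/[f['fx'],f['fy']]
    s=d.copy()
    for _ in range(20): s=d/(1+f['k1']*(s**2).sum(1,keepdims=True))
    R=cv2.Rodrigues(np.asarray(f['rvec'],float))[0]; t=np.asarray(f['tvec'],float).ravel()
    return R,t,np.c_[s,np.ones(len(s))]
def atz(f,uv,z):
    R,t,d=rays(f,uv); c=-R.T@t; w=d@R
    return c+w*((z-c[2])/w[:,2])[:,None]
def cloud(f):
    h,w=f['range_z'].shape; v,u=np.mgrid[:h,:w]
    R,t,d=rays(f,np.c_[u.ravel(),v.ravel()])
    return ((d*f['range_z'].reshape(-1,1)-t)@R).reshape(h,w,3)
def proj(f,p):
    R,t,_=rays(f,[[0,0]]); c=np.atleast_2d(p)@R.T+t; s=c[:,:2]/c[:,2:]
    s=s*(1+f['k1']*(s**2).sum(1,keepdims=True)); return s*[f['fx'],f['fy']]+[f['cx'],f['cy']]
def tri(fa,a,fb,b):
    A=np.zeros((3,3));B=np.zeros(3)
    for f,p in((fa,a),(fb,b)):
        R,t,d=rays(f,[p]);c=-R.T@t;w=(d@R)[0];w/=np.linalg.norm(w);P=np.eye(3)-np.outer(w,w);A+=P;B+=P@c
    return np.linalg.solve(A,B)
E
python3 - <<'E'
from h import *
for n in('scene','top'):
    f=grab(n); cv2.imwrite(f'pics/{n}0.png',f['image'][:,:,::-1])
    R,t,d=rays(f,[[280,210]]); print(n,f['fx'],f['k1'],-R.T@t,(d@R)[0],(f['range_z']>0).mean())
print(status.sense())
E
```

```text
scene 383.8199623438736 -0.0795366262870368 [1.19260995 0.29808694 0.58024521] [-0.71943826 -0.35475602 -0.5972713 ] 0.9960374149659864
top 404.6357205544231 0.02273157265346333 [ 0.38991909 -0.01857993  0.91140311] [ 0.18212891  0.01566203 -0.98343281] 0.9958715986394557
{'time_s': 0.1, 'qpos': array([-1.32359624e+00,  3.51159369e-01,  1.65236532e+00, -2.93995839e-05,
        1.13910648e+00, -8.45994932e-02]), 'joint_vel': array([ 0.00043409, -0.00162128, -0.00073798, -0.00111812,  0.00058294,
        0.00019117]), 'tau': array([ 4.12703957e-04, -4.98026633e+01, -2.85705292e+01,  6.99958205e-02,
        2.39552243e-02, -5.56701173e-05]), 'ee_pos': array([ 0.17909966, -0.51968864,  0.21816587]), 'tool_rot': array([ 9.86269013e-01,  1.65145886e-01, -5.54733799e-05, -5.16459983e-04]), 'force': array([-0.23472639, -0.50339421, -0.00615926]), 'wrist_torque': array([0.00312154, 0.01229841, 0.04426149]), 'grip_force': 0.0, 'gripper_width': 0.9991720971706005}
```

View pics/scene0.png

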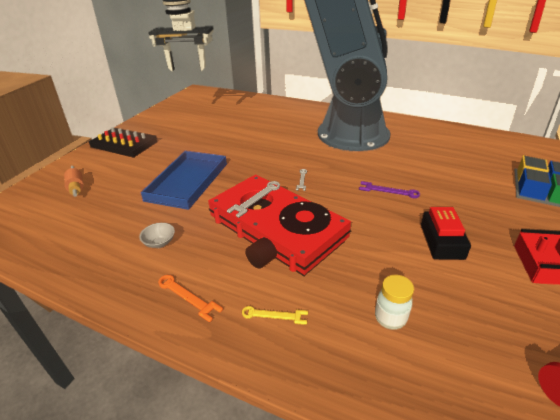

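View pics/top0.png

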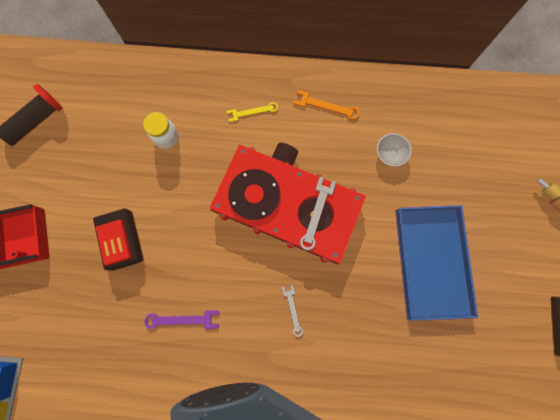

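Spanner candidates in the top view: orange (325,105), yellow (252,112), purple (182,320), small grey (292,310) and large grey (318,213). The large grey one fits, because it isn't orange, purple or yellow, it is the larger of the two greys, and it lies across the port. I'll confirm that in a crop and measure.

```bash
python3 - <<'E'
from h import *
f=load('top'); g=load('scene')
cv2.imwrite('pics/crop1.png',cv2.resize(f['image'][130:275,195:380,::-1],None,fx=4,fy=4,interpolation=cv2.INTER_CUBIC))
for n,F in(('top',f),('scene',g)):
    P=cloud(F); im=F['image']; hsv=cv2.cvtColor(im,cv2.COLOR_RGB2HSV); H,S,V=[hsv[...,i].astype(int) for i in range(3)]
    X,Y,Z=P[...,0],P[...,1],P[...,2]
    near=(X>.25)&(X<.75)&(abs(Y)<.35)
    print(n,'table',np.median(Z[near&(abs(Z)<.02)]))
    red=((H<4)|(H>176))&(S>150)&(V>100)&near&(abs(Z-.06)<.006)
    # largest comp
    k,l,s,c=cv2.connectedComponentsWithStats(red.astype(np.uint8)); i=1+np.argmax(s[1:,4]); m=l==i
    print(' deck z',np.median(Z[m]),s[i])
    print(' deck rect',cv2.minAreaRect(P[m][:,:2].astype(np.float32)*1000))
    rc,_,_=cv2.minAreaRect(P[m][:,:2].astype(np.float32)); rc=np.array(rc)
    inc=np.hypot(X-rc[0],Y-rc[1])<.17
    sp=(S<60)&(V>110)&inc&(Z>.055)&(Z<.08)
    k,l,s,c=cv2.connectedComponentsWithStats(sp.astype(np.uint8)); i=1+np.argmax(s[1:,4]); m=l==i
    print(' spanner z',np.median(Z[m]),s[i],cv2.minAreaRect(P[m][:,:2].astype(np.float32)*1000), (P[m]*1000).mean(0))
    cv2.imwrite(f'm_{n}.png',m.astype(np.uint8)*255)
    bl=(V<70)&inc&(Z>.066)&(Z<.08)
    k,l,s,c=cv2.connectedComponentsWithStats(bl.astype(np.uint8)); i=1+np.argmax(s[1:,4]); m=l==i
    print(' cover z',np.median(Z[m]),s[i],cv2.minEnclosingCircle(P[m][:,:2].astype(np.float32)*1000))
    hull=cv2.convexHull(np.argwhere(m)[:,::-1].astype(np.int32)); 
    q=atz(F,hull.reshape(-1,2),.071); A=np.c_[2*q[:,:2],np.ones(len(q))]; r=np.linalg.lstsq(A,(q[:,:2]**2).sum(1),rcond=None)[0]; print(' cover fit',r[:2],np.sqrt(r[2]+r[0]**2+r[1]**2))
    blu=(H>100)&(H<125)&(S>120)&(Y<-.05)&(Y>-.5)&(X>.1)&(X<.7)&(Z<.05)
    k,l,s,c=cv2.connectedComponentsWithStats(blu.astype(np.uint8)); i=1+np.argmax(s[1:,4]); m=l==i
    fl=m&(Z<.012); print(' tray',s[i],cv2.minAreaRect(P[m][:,:2].astype(np.float32)*1000),'floor',np.median(Z[fl]),cv2.minAreaRect(P[fl][:,:2].astype(np.float32)*1000))
    hole=inc&(Z<.052)&(Z>.02)
E
```

```text
top table 0.0005332230207333961
 deck z 0.06026285470578199 [ 210  146  109  101 4092]
 deck rect ((582.41455078125, 22.130035400390625), (210.05804443359375, 158.87091064453125), 71.99031829833984)
 spanner z 0.06748284850768513 [301 177  35  73 622] ((545.428955078125, -83.30413818359375), (35.89186477661133, 158.19810485839844), 76.49018096923828) [549.51433837 -83.83389036  67.41993026]
 cover z 0.07129026584932505 [ 229  170   50   49 1491] ((575.7203369140625, 53.393470764160156), 54.09714126586914)
 cover fit [0.5759584  0.05338033] 0.053369928126411274
 tray [ 399  209   78  111 6461] ((469.65814208984375, -348.3946228027344), (234.02423095703125, 139.39442443847656), 7.137388706207275) floor 0.005500906505096182 ((470.85186767578125, -353.99371337890625), (231.31427001953125, 126.12606811523438), 7.085083484649658)
scene table 0.00020977097302565792
 deck z 0.06005662766223989 [ 209  175  142   86 3708]
 deck rect ((570.22021484375, -19.116836547851562), (301.9429016113281, 159.51307678222656), 71.55211639404297)
 spanner z 0.06718659142993325 [227 182  52  35 294] ((550.6106567382812, -80.12239074707031), (34.053253173828125, 155.80763244628906), 74.8072738647461) [559.00389783 -82.59447868  67.01062128]
 cover z 0.07114683676877528 [280 202  50  32 997] ((580.95947265625, 54.43449020385742), 55.646663665771484)
 cover fit [0.58076289 0.05492471] 0.05478712290890442
 tray [ 142  159   73   48 1732] ((479.68292236328125, -347.5726623535156), (231.98980712890625, 139.4688262939453), 7.1132354736328125) floor 0.0058644718133477654 ((479.3106689453125, -351.0530090332031), (234.69837951660156, 131.15945434570312), 9.372535705566406)
```

View pics/crop1.png

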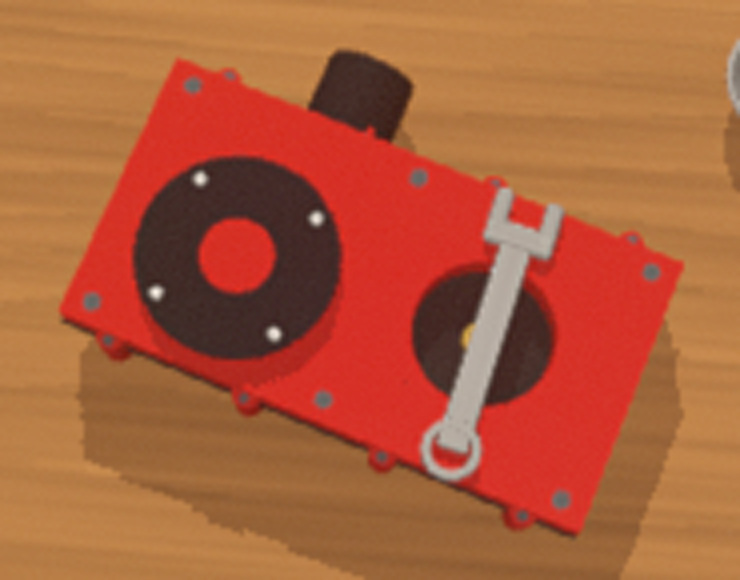

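The crop confirms it: large grey spanner, jaw near (525,220) and ring near (450,450) in the crop, lying over the port centred near (483,335). The two views differ by about 5 mm, so I'll refine with the deck corners and edges.

```bash
python3 - <<'E'
from h import *
from scipy.optimize import least_squares
f=load('top'); g=load('scene')
th=np.radians(71.7-90)
def rect(c,th,w,l):
    ex=np.array([np.cos(th),np.sin(th)]);ey=np.array([-ex[1],ex[0]])
    return np.array([c+sx*ex*w/2+sy*ey*l/2 for sx,sy in((1,1),(1,-1),(-1,-1),(-1,1))])
def edgefit(F,kind,p0,w,l,z,n=40,R=6):
    # sample across each edge, find max gradient of signal
    im=cv2.GaussianBlur(F['image'].astype(np.float32),(0,0),.7)
    a=im[...,0]-(im[...,1]+im[...,2])/2 if kind=='red' else im[...,2]-im[...,0]
    if kind=='red': a=im[...,0]/(im.sum(2)+30)*255
    def pts(p):
        c=rect(p[:2],p[2],w,l); out=[];nr=[]
        for i in range(4):
            A,B=c[i],c[(i+1)%4]
            for s in np.linspace(.06,.94,n): out.append(A+(B-A)*s); nr.append(i)
        return np.array(out),np.array(nr)
    p=np.array(p0,float)
    for it in range(6):
        q,idx=pts(p); d=(q-p[:2]); ex=np.array([np.cos(p[2]),np.sin(p[2])]);ey=np.array([-ex[1],ex[0]])
        N=np.array([[ex,-ey,-ex,ey][i] for i in idx])
        ts=np.linspace(-.012,.012,49)
        Q=(q[:,None]+N[:,None]*ts[None,:,None]).reshape(-1,2)
        uv=proj(F,np.c_[Q,np.full(len(Q),z)]).astype(np.float32)
        v=cv2.remap(a,uv[:,0].reshape(-1,49),uv[:,1].reshape(-1,49),cv2.INTER_LINEAR)
        gr=np.abs(np.gradient(v,axis=1)); k=gr[:,2:-2].argmax(1)+2; off=ts[k]; ok=gr[np.arange(len(k)),k]>1.0
        r=[np.median(off[(idx==i)&ok]) if ((idx==i)&ok).sum()>5 else np.nan for i in range(4)]
        use=ok&np.array([abs(off[j]-r[idx[j]])<.003 for j in range(len(off))])
        # solve shift + rot
        dq=(np.array([-d[:,1],d[:,0]]).T*N).sum(1)
        M=np.c_[N,dq][use]; x=np.linalg.lstsq(M,off[use],rcond=None)[0]; p+=x
    print(kind,z,'pose',p[:2].round(4),np.degrees(p[2]).round(2),'edge resid mm',np.round(np.array(r)*1000,1),use.sum()); return p
for F in(f,g):
    p=edgefit(F,'red',[.570,-.019,th],.156,.300,.060)
    ey=np.array([-np.sin(p[2]),np.cos(p[2])]); print('  port',(p[:2]-.065*ey).round(4))
    edgefit(F,'blue',[.472,-.35,np.radians(7.1)-0*1.57],.240,.140,.030)
E
```

```text
red 0.06 pose [ 0.567  -0.0194] -18.34 edge resid mm [ 0.5 -0.5  1.5  0. ] 127
  port [ 0.5465 -0.0811]
blue 0.03 pose [ 0.4702 -0.3452] 7.3 edge resid mm [-0.3  4.   0.   4. ] 160
red 0.06 pose [ 0.5716 -0.0127] -17.82 edge resid mm [ 1.5  8.  -0.3  7.5] 95
  port [ 0.5517 -0.0746]
blue 0.03 pose [ 0.4708 -0.3492] 7.05 edge resid mm [-1.7  0.  -1.   0.5] 131
```

```bash
cat >> h.py <<'E'
def to(x,y,z,head):
    from scipy.spatial.transform import Rotation as Ro
    s=status.sense(); R=Ro.from_quat(s['tool_rot']).as_matrix(); h=np.degrees(np.arctan2(R[1,0],R[0,0]))
    d=R.T@(np.array([x,y,z])-s['ee_pos'])/.4; dh=-(head-h+180)%360; dh=(dh+180)%360-180
    dh=-(((head-h)+180)%360-180)
    print('t',round(s['time_s'],2),'tcp',s['ee_pos'].round(4),'head',h.round(2),'F',s['force'].round(1),'w',round(s['gripper_width']*93,1),'g',round(s['grip_force'],1),'zdir',R[:,2].round(3),'| delta',d.round(3),'wz',round(np.radians(dh)/.5,3))
E
python3 - <<'E'
from h import *
for n in('top','scene'):
    F=load(n); m=cv2.imread(f'm_{n}.png',0)>0; uv=np.argwhere(m)[:,::-1]
    q=atz(F,uv,.067)[:,:2]; e=np.array([np.cos(np.radians(-17.5)),np.sin(np.radians(-17.5))]); 
    for _ in range(3):
        c=q.mean(0); t=(q-c)@e; mid=(t.max()+t.min())/2; sh=abs(t-mid)<.045; vx,vy,x0,y0=cv2.fitLine(q[sh].astype(np.float32),cv2.DIST_L2,0,1e-6,1e-6).ravel(); e=np.array([vx,vy])*np.sign(vx)
    l0=np.array([x0,y0]); t=(q-l0)@e; print(n,'ang',np.degrees(np.arctan2(e[1],e[0])).round(2),'centre',(l0+e*(t.max()+t.min())/2).round(4),'len',np.ptp(t).round(4))
to(.548,-.083,.15,-17.8); to(.38,-.28,.2,-5)
E
```

```text
top ang -13.64 centre [ 0.5454 -0.0827] len 0.1584
scene ang -13.61 centre [ 0.5507 -0.0798] len 0.1586
t 0.1 tcp [ 0.1791 -0.5197  0.2182] head 19.01 F [-0.2 -0.5 -0. ] w 92.9 g 0.0 zdir [-0.     0.001 -1.   ] | delta [ 1.228 -0.732  0.171] wz 1.285
t 0.1 tcp [ 0.1791 -0.5197  0.2182] head 19.01 F [-0.2 -0.5 -0. ] w 92.9 g 0.0 zdir [-0.     0.001 -1.   ] | delta [ 0.67  -0.403  0.046] wz 0.838
```

Emit:
move_arm(deltas=[{"x": 0.07, "y": -0.04, "z": 0.0, "wz": 0.1}, {"x": 0.16, "y": -0.1, "z": 0.01, "wz": 0.25}, {"x": 0.27, "y": -0.165, "z": 0.02, "wz": 0.4}, {"x": 0.38, "y": -0.23, "z": 0.03, "wz": 0.55}, {"x": 0.49, "y": -0.295, "z": 0.04, "wz": 0.7}, {"x": 0.59, "y": -0.355, "z": 0.045, "wz": 0.8}, {"x": 0.67, "y": -0.4, "z": 0.05, "wz": 0.85}, {"x": 0.76, "y": -0.46, "z": 0.06, "wz": 0.9}, {"x": 0.86, "y": -0.52, "z": 0.07, "wz": 0.95}, {"x": 0.96, "y": -0.57, "z": 0.08, "wz": 1.0}], gripper=0.68, newtons=30)

```text
invalid input
```

```bash
python3 -c "
from h import *
to(.548,-.081,.12,-13.6)"
```

```text
t 0.1 tcp [ 0.1791 -0.5197  0.2182] head 19.01 F [-0.2 -0.5 -0. ] w 92.9 g 0.0 zdir [-0.     0.001 -1.   ] | delta [ 1.229 -0.736  0.246] wz 1.138
```

Emit:
move_arm(deltas=[{"x": 0.07, "y": -0.04, "z": 0.0, "wx": 0, "wy": 0, "wz": 0.1}, {"x": 0.16, "y": -0.1, "z": 0.01, "wx": 0, "wy": 0, "wz": 0.25}, {"x": 0.27, "y": -0.165, "z": 0.02, "wx": 0, "wy": 0, "wz": 0.4}, {"x": 0.38, "y": -0.23, "z": 0.03, "wx": 0, "wy": 0, "wz": 0.55}, {"x": 0.49, "y": -0.295, "z": 0.04, "wx": 0, "wy": 0, "wz": 0.7}, {"x": 0.59, "y": -0.355, "z": 0.045, "wx": 0, "wy": 0, "wz": 0.8}, {"x": 0.67, "y": -0.4, "z": 0.05, "wx": 0, "wy": 0, "wz": 0.85}, {"x": 0.76, "y": -0.46, "z": 0.06, "wx": 0, "wy": 0, "wz": 0.9}, {"x": 0.86, "y": -0.52, "z": 0.07, "wx": 0, "wy": 0, "wz": 0.95}, {"x": 0.96, "y": -0.57, "z": 0.08, "wx": 0, "wy": 0, "wz": 1.0}], gripper=0.68, newtons=30)

```text
time_s: 1.35
ee_pos: [0.4686, -0.1779, 0.1864]
tool_rot: [0.996, -0.084, -0.0, -0.0]
force: [0.3, -1.8, 0.7]
gripper_width: 0.322
grip_force: 0.0
```

```bash
python3 -c "
from h import *
to(.548,-.081,.12,-13.6)"
```

```text
t 1.35 tcp [ 0.4686 -0.1779  0.1864] head -9.68 F [ 0.3 -1.8  0.7] w 30.0 g 0.0 zdir [-0.  0. -1.] | delta [ 0.155 -0.272  0.166] wz 0.137
```

Emit:
move_arm(deltas=[{"x": 0.02, "y": -0.04, "z": 0.02, "wx": 0, "wy": 0, "wz": 0.03}, {"x": 0.06, "y": -0.1, "z": 0.06, "wx": 0, "wy": 0, "wz": 0.07}, {"x": 0.1, "y": -0.18, "z": 0.1, "wx": 0, "wy": 0, "wz": 0.1}, {"x": 0.14, "y": -0.24, "z": 0.14, "wx": 0, "wy": 0, "wz": 0.13}, {"x": 0.155, "y": -0.27, "z": 0.165, "wx": 0, "wy": 0, "wz": 0.137}, {"x": 0.155, "y": -0.272, "z": 0.166, "wx": 0, "wy": 0, "wz": 0.137}, {"x": 0.155, "y": -0.272, "z": 0.166, "wx": 0, "wy": 0, "wz": 0.137}, {"x": 0.155, "y": -0.272, "z": 0.166, "wx": 0, "wy": 0, "wz": 0.137}, {"x": 0.155, "y": -0.272, "z": 0.166, "wx": 0, "wy": 0, "wz": 0.137}, {"x": 0.155, "y": -0.272, "z": 0.166, "wx": 0, "wy": 0, "wz": 0.137}])

```text
time_s: 2.6
ee_pos: [0.5473, -0.0827, 0.1205]
tool_rot: [0.993, -0.118, 0.0, 0.0]
force: [-0.3, -0.1, -1.4]
gripper_width: 0.319
grip_force: 0.0
```

```bash
python3 - <<'E'
from h import *
to(.548,-.081,.056,-13.6)
im=[]
tcp=status.sense()['ee_pos']
for n,s in(('top',(90,90)),('scene',(90,90))):
    f=grab(n); u=proj(f,tcp)[0]; v=proj(f,[.548,-.081,.067])[0]; print(n,u.round(1),v.round(1))
    x,y=int(u[0])-50,int(u[1])-50; c=cv2.resize(f['image'][y:y+100,x:x+100,::-1].copy(),None,fx=4,fy=4,interpolation=cv2.INTER_CUBIC)
    for p,col in((u,(0,255,0)),(v,(255,0,255))): cv2.drawMarker(c,tuple(int(round(a)) for a in ((p-[x,y]+.5)*4)),col,cv2.MARKER_CROSS,14,1)
    im.append(c)
cv2.imwrite('pics/hover.png',np.hstack(im))
E
```

```text
t 2.6 tcp [ 0.5473 -0.0827  0.1205] head -13.58 F [-0.3 -0.1 -1.4] w 29.7 g 0.0 zdir [ 0. -0. -1.] | delta [ 0.001 -0.005  0.161] wz 0.001
top [318.9 207.8] [315.8 212.1]
scene [254.1 176.9] [256.2 196.6]
```

View pics/hover.png

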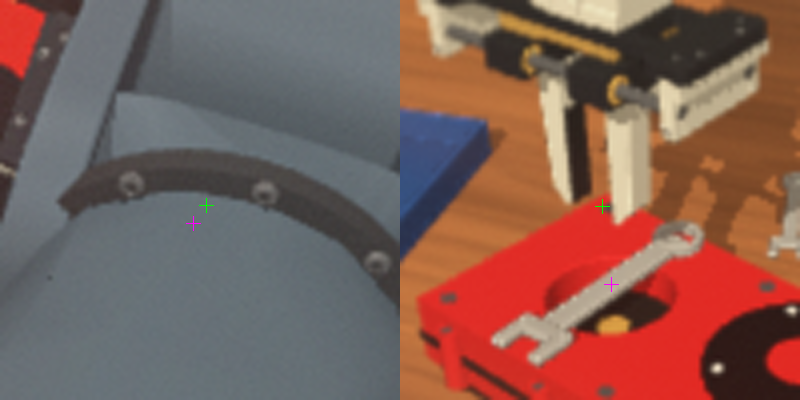

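Emit:
move_arm(deltas=[{"x": 0.003, "y": -0.005, "z": 0.03, "wx": 0, "wy": 0, "wz": 0}, {"x": 0.003, "y": -0.005, "z": 0.07, "wx": 0, "wy": 0, "wz": 0}, {"x": 0.003, "y": -0.005, "z": 0.11, "wx": 0, "wy": 0, "wz": 0}, {"x": 0.003, "y": -0.005, "z": 0.14, "wx": 0, "wy": 0, "wz": 0}, {"x": 0.003, "y": -0.005, "z": 0.155, "wx": 0, "wy": 0, "wz": 0}, {"x": 0.003, "y": -0.005, "z": 0.165, "wx": 0, "wy": 0, "wz": 0}, {"x": 0.003, "y": -0.005, "z": 0.165, "wx": 0, "wy": 0, "wz": 0}, {"x": 0.003, "y": -0.005, "z": 0.165, "wx": 0, "wy": 0, "wz": 0}, {"x": 0.003, "y": -0.005, "z": 0.165, "wx": 0, "wy": 0, "wz": 0}, {"x": 0.003, "y": -0.005, "z": 0.165, "wx": 0, "wy": 0, "wz": 0}])

```text
time_s: 3.95
ee_pos: [0.549, -0.0808, 0.0544]
tool_rot: [0.993, -0.118, 0.0, 0.0]
force: [-0.4, 0.1, -0.4]
gripper_width: 0.319
grip_force: 0.0
```

Emit:
move_arm(deltas=[{"x": 0, "y": 0, "z": 0, "wx": 0, "wy": 0, "wz": 0}, {"x": 0, "y": 0, "z": 0, "wx": 0, "wy": 0, "wz": 0}, {"x": 0, "y": 0, "z": 0, "wx": 0, "wy": 0, "wz": 0}, {"x": 0, "y": 0, "z": 0, "wx": 0, "wy": 0, "wz": 0}, {"x": 0, "y": 0, "z": 0, "wx": 0, "wy": 0, "wz": 0}, {"x": 0, "y": 0, "z": 0, "wx": 0, "wy": 0, "wz": 0}, {"x": 0, "y": 0, "z": 0, "wx": 0, "wy": 0, "wz": 0}, {"x": 0, "y": 0, "z": -0.03, "wx": 0, "wy": 0, "wz": 0}, {"x": 0, "y": 0, "z": -0.08, "wx": 0, "wy": 0, "wz": 0}, {"x": 0, "y": 0, "z": -0.15, "wx": 0, "wy": 0, "wz": 0}], gripper=1, newtons=40)

```text
time_s: 5.2
ee_pos: [0.5485, -0.0805, 0.115]
tool_rot: [0.993, -0.118, -0.001, -0.0]
force: [0.4, 0.0, -1.6]
gripper_width: 0.176
grip_force: 40.0
```

```bash
python3 - <<'E'
from h import *
to(.475,-.35,.14,7.1)
f=grab('scene'); u=proj(f,status.sense()['ee_pos'])[0].astype(int); c=f['image'][u[1]-70:u[1]+70,u[0]-80:u[0]+80,::-1]
cv2.imwrite('pics/lift.png',cv2.resize(c,None,fx=4,fy=4))
E
```

```text
t 5.2 tcp [ 0.5485 -0.0805  0.115 ] head -13.56 F [ 0.4  0.  -1.6] w 16.4 g 40.0 zdir [-0.001  0.001 -1.   ] | delta [-0.021  0.698 -0.063] wz -0.721
```

View pics/lift.png

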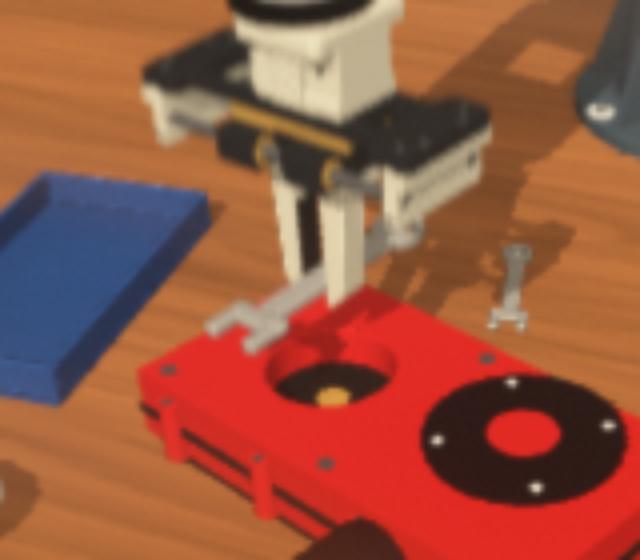

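The spanner (jaw at (245,325), ring at (405,235)) is held level at its middle. Next it goes to the tray.

Emit:
move_arm(deltas=[{"x": 0, "y": 0.03, "z": -0.03, "wx": 0, "wy": 0, "wz": -0.05}, {"x": 0, "y": 0.09, "z": -0.06, "wx": 0, "wy": 0, "wz": -0.12}, {"x": -0.01, "y": 0.18, "z": -0.06, "wx": 0, "wy": 0, "wz": -0.22}, {"x": -0.01, "y": 0.28, "z": -0.06, "wx": 0, "wy": 0, "wz": -0.34}, {"x": -0.02, "y": 0.39, "z": -0.06, "wx": 0, "wy": 0, "wz": -0.46}, {"x": -0.02, "y": 0.5, "z": -0.06, "wx": 0, "wy": 0, "wz": -0.56}, {"x": -0.025, "y": 0.59, "z": -0.06, "wx": 0, "wy": 0, "wz": -0.64}, {"x": -0.025, "y": 0.66, "z": -0.06, "wx": 0, "wy": 0, "wz": -0.7}, {"x": -0.025, "y": 0.695, "z": -0.06, "wx": 0, "wy": 0, "wz": -0.72}, {"x": -0.025, "y": 0.695, "z": -0.06, "wx": 0, "wy": 0, "wz": -0.72}])

```text
time_s: 6.5
ee_pos: [0.4739, -0.3487, 0.1381]
tool_rot: [0.998, 0.061, -0.0, -0.0]
force: [-0.1, 0.4, -1.4]
gripper_width: 0.179
grip_force: 40.0
```

```bash
python3 - <<'E'
from h import *
to(.473,-.349,.01,7.1)
im=[]
for n in('top','scene'):
    f=grab(n); u=proj(f,[.473,-.349,.05])[0].astype(int); x,y=u-[60,75]; c=f['image'][y:y+150,x:x+120,::-1]
    im.append(cv2.resize(c,(384,480),interpolation=cv2.INTER_CUBIC))
cv2.imwrite('pics/tray.png',np.hstack(im))
E
```

```text
t 6.5 tcp [ 0.4739 -0.3487  0.1381] head 7.0 F [-0.1  0.4 -1.4] w 16.7 g 40.0 zdir [-0.  0. -1.] | delta [-0.002  0.001  0.32 ] wz -0.004
```

View pics/tray.png

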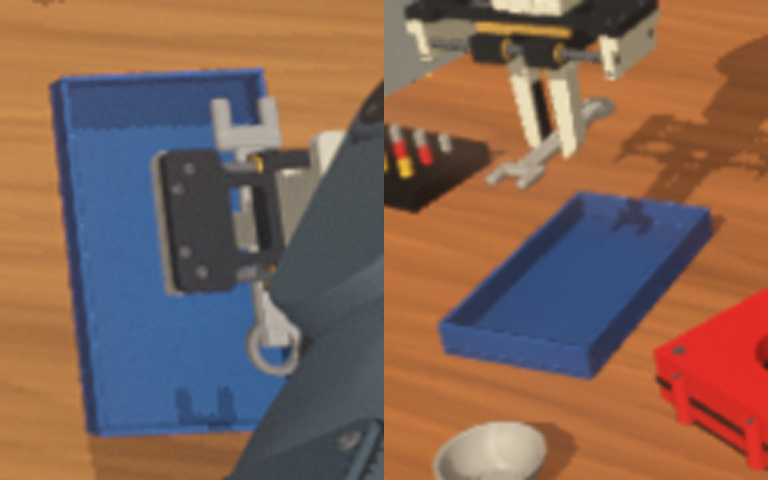

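Emit:
move_arm(deltas=[{"x": 0, "y": 0, "z": 0.03, "wx": 0, "wy": 0, "wz": 0}, {"x": 0, "y": 0, "z": 0.08, "wx": 0, "wy": 0, "wz": 0}, {"x": 0, "y": 0, "z": 0.14, "wx": 0, "wy": 0, "wz": 0}, {"x": 0, "y": 0, "z": 0.2, "wx": 0, "wy": 0, "wz": 0}, {"x": 0, "y": 0, "z": 0.25, "wx": 0, "wy": 0, "wz": 0}, {"x": 0, "y": 0, "z": 0.28, "wx": 0, "wy": 0, "wz": 0}, {"x": 0, "y": 0, "z": 0.305, "wx": 0, "wy": 0, "wz": 0}, {"x": 0, "y": 0, "z": 0.32, "wx": 0, "wy": 0, "wz": 0}, {"x": 0, "y": 0, "z": 0.326, "wx": 0, "wy": 0, "wz": 0}, {"x": 0, "y": 0, "z": 0.326, "wx": 0, "wy": 0, "wz": 0}])

```text
time_s: 7.85
ee_pos: [0.4741, -0.3488, 0.0081]
tool_rot: [0.998, 0.062, 0.0, 0.0]
force: [-0.2, -0.0, -2.8]
gripper_width: 0.173
grip_force: 40.0
```

Emit:
move_arm(deltas=[{"x": 0, "y": 0, "z": 0, "wx": 0, "wy": 0, "wz": 0}, {"x": 0, "y": 0, "z": 0, "wx": 0, "wy": 0, "wz": 0}, {"x": 0, "y": 0, "z": 0, "wx": 0, "wy": 0, "wz": 0}, {"x": 0, "y": 0, "z": 0, "wx": 0, "wy": 0, "wz": 0}, {"x": 0, "y": 0, "z": 0, "wx": 0, "wy": 0, "wz": 0}, {"x": 0, "y": 0, "z": -0.03, "wx": 0, "wy": 0, "wz": 0}, {"x": 0, "y": 0, "z": -0.09, "wx": 0, "wy": 0, "wz": 0}, {"x": 0, "y": 0, "z": -0.18, "wx": 0, "wy": 0, "wz": 0}, {"x": 0, "y": 0, "z": -0.28, "wx": 0, "wy": 0, "wz": 0}, {"x": 0, "y": 0, "z": -0.36, "wx": 0, "wy": 0, "wz": 0}], gripper=0.65)

```text
time_s: 9.1
ee_pos: [0.4742, -0.3489, 0.1544]
tool_rot: [0.998, 0.062, 0.001, 0.001]
force: [0.5, -0.9, 0.1]
gripper_width: 0.353
grip_force: 0.0
```

```bash
cat > meas.py <<'E'
from h import *
def comp(m):
    k,l,s,c=cv2.connectedComponentsWithStats(m.astype(np.uint8)); return l==1+np.argmax(s[1:,4])
def fit(F,m,z):
    c,_=cv2.findContours(m.astype(np.uint8),cv2.RETR_EXTERNAL,cv2.CHAIN_APPROX_NONE); c=max(c,key=len).reshape(-1,2)
    q=atz(F,c,z)[:,:2]; ok=np.ones(len(q),bool)
    for _ in range(4):
        A=np.c_[2*q,np.ones(len(q))][ok]; r=np.linalg.lstsq(A,(q[ok]**2).sum(1),rcond=None)[0]; R=np.sqrt(r[2]+r[0]**2+r[1]**2)
        ok=abs(np.hypot(*(q-r[:2]).T)-R)<.003
    return r[:2].round(4),round(R,4),ok.mean().round(2)
def run(port=(.548,-.081),cov=(.578,.054),zlo=.0685):
    for n in('top','scene'):
        F=grab(n); P=cloud(F); X,Y,Z=np.moveaxis(P,2,0)
        Q=atz(F,np.c_[np.meshgrid(np.arange(560),np.arange(420))[0].ravel(),np.meshgrid(np.arange(560),np.arange(420))[1].ravel()],.06).reshape(420,560,3)
        m=(np.hypot(Q[...,0]-port[0],Q[...,1]-port[1])<.055)&(Z<.057)
        if m.sum()>50: print(n,'port',fit(F,comp(m),.06))
        m=(np.hypot(X-cov[0],Y-cov[1])<.08)&(Z>zlo)&(Z<.078)
        if m.sum()>50: print(n,'cover',fit(F,comp(m),.071),np.median(Z[m]).round(4))
E
python3 - <<'E'
from meas import *
run()
im=[]
for n in('top','scene'):
    f=load(n); u=proj(f,[.473,-.349,.005])[0].astype(int); x,y=u-[60,75]; x=min(x,440); c=f['image'][y:y+150,x:x+120,::-1]
    im.append(cv2.resize(c,(384,480),interpolation=cv2.INTER_CUBIC))
cv2.imwrite('pics/tray2.png',np.hstack(im))
to(.592,.130,.16,78)
E
```

```text
top port (array([ 0.5472, -0.081 ]), np.float64(0.0375), np.float64(0.99))
top cover (array([0.5766, 0.0533]), np.float64(0.0547), np.float64(0.99)) 0.0714
scene port (array([ 0.5511, -0.0796]), np.float64(0.0359), np.float64(0.96))
scene cover (array([0.5799, 0.0543]), np.float64(0.0551), np.float64(0.99)) 0.0712
t 9.2 tcp [ 0.4754 -0.3498  0.1562] head 7.07 F [1.  0.7 0.1] w 32.8 g 0.0 zdir [ 0.005 -0.004 -1.   ] | delta [ 0.437 -1.155 -0.013] wz -2.476
```

View pics/tray2.png

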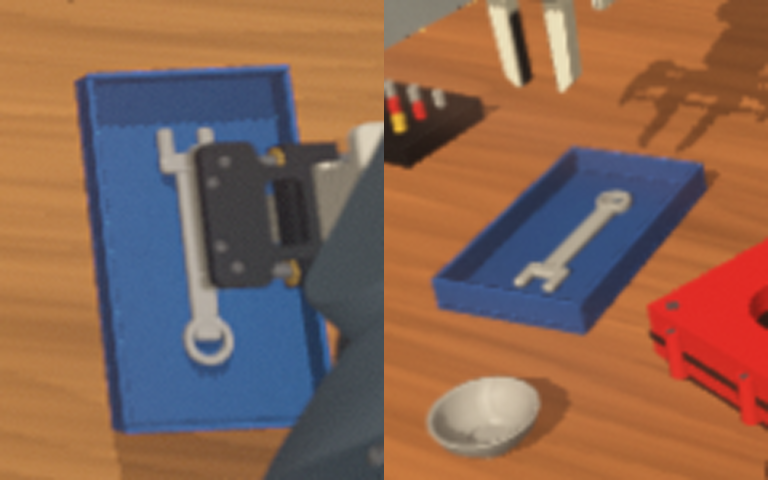

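The spanner lies flat in the tray (jaw at (180,150), ring at (208,340)). Next I'll go behind the cover with the fingers 70 mm apart, to push it as in a cradle.

Emit:
move_arm(deltas=[{"x": 0.01, "y": -0.04, "z": 0, "wx": 0, "wy": 0, "wz": -0.06}, {"x": 0.04, "y": -0.1, "z": 0, "wx": 0, "wy": 0, "wz": -0.16}, {"x": 0.08, "y": -0.2, "z": 0, "wx": 0, "wy": 0, "wz": -0.28}, {"x": 0.12, "y": -0.31, "z": 0, "wx": 0, "wy": 0, "wz": -0.41}, {"x": 0.16, "y": -0.42, "z": 0, "wx": 0, "wy": 0, "wz": -0.54}, {"x": 0.2, "y": -0.53, "z": 0, "wx": 0, "wy": 0, "wz": -0.67}, {"x": 0.24, "y": -0.64, "z": 0, "wx": 0, "wy": 0, "wz": -0.79}, {"x": 0.28, "y": -0.74, "z": 0, "wx": 0, "wy": 0, "wz": -0.89}, {"x": 0.32, "y": -0.83, "z": 0, "wx": 0, "wy": 0, "wz": -0.96}, {"x": 0.35, "y": -0.9, "z": 0, "wx": 0, "wy": 0, "wz": -1.0}], gripper=0.247)

```text
time_s: 10.45
ee_pos: [0.5677, 0.0283, 0.1505]
tool_rot: [0.951, 0.308, -0.001, -0.001]
force: [-0.1, 0.2, -0.0]
gripper_width: 0.752
grip_force: 0.0
```

```bash
python3 -c "
from h import *
to(.594,.128,.14,77.8)"
```

```text
t 10.45 tcp [0.5677 0.0283 0.1505] head 35.9 F [-0.1  0.2 -0. ] w 70.0 g 0.0 zdir [-0.003  0.    -1.   ] | delta [ 0.2   -0.163  0.026] wz -1.463
```

Emit:
move_arm(deltas=[{"x": 0.02, "y": -0.02, "z": 0, "wx": 0, "wy": 0, "wz": -0.1}, {"x": 0.05, "y": -0.04, "z": 0, "wx": 0, "wy": 0, "wz": -0.25}, {"x": 0.09, "y": -0.07, "z": 0, "wx": 0, "wy": 0, "wz": -0.45}, {"x": 0.13, "y": -0.1, "z": 0, "wx": 0, "wy": 0, "wz": -0.65}, {"x": 0.16, "y": -0.13, "z": 0, "wx": 0, "wy": 0, "wz": -0.82}, {"x": 0.18, "y": -0.15, "z": 0, "wx": 0, "wy": 0, "wz": -0.94}, {"x": 0.195, "y": -0.16, "z": 0, "wx": 0, "wy": 0, "wz": -1}, {"x": 0.2, "y": -0.163, "z": 0, "wx": 0, "wy": 0, "wz": -1}, {"x": 0.2, "y": -0.163, "z": 0, "wx": 0, "wy": 0, "wz": -1}, {"x": 0.2, "y": -0.163, "z": 0, "wx": 0, "wy": 0, "wz": -1}])

```text
time_s: 11.7
ee_pos: [0.5955, 0.1251, 0.1518]
tool_rot: [0.847, 0.532, -0.0, -0.0]
force: [-0.7, 0.5, 0.3]
gripper_width: 0.754
grip_force: 0.0
```

```bash
python3 -c "
from h import *
to(.594,.128,.12,77.8)"
```

```text
t 11.7 tcp [0.5955 0.1251 0.1518] head 64.32 F [-0.7  0.5  0.3] w 70.1 g 0.0 zdir [-0. -0. -1.] | delta [ 0.005 -0.007  0.079] wz -0.47
```

Emit:
move_arm(deltas=[{"x": 0.002, "y": -0.003, "z": 0.01, "wx": 0, "wy": 0, "wz": -0.1}, {"x": 0.005, "y": -0.007, "z": 0.03, "wx": 0, "wy": 0, "wz": -0.25}, {"x": 0.005, "y": -0.007, "z": 0.06, "wx": 0, "wy": 0, "wz": -0.38}, {"x": 0.005, "y": -0.007, "z": 0.1, "wx": 0, "wy": 0, "wz": -0.45}, {"x": 0.005, "y": -0.007, "z": 0.14, "wx": 0, "wy": 0, "wz": -0.47}, {"x": 0.005, "y": -0.007, "z": 0.17, "wx": 0, "wy": 0, "wz": -0.47}, {"x": 0.005, "y": -0.007, "z": 0.19, "wx": 0, "wy": 0, "wz": -0.47}, {"x": 0.005, "y": -0.007, "z": 0.2, "wx": 0, "wy": 0, "wz": -0.47}, {"x": 0.005, "y": -0.007, "z": 0.2, "wx": 0, "wy": 0, "wz": -0.47}, {"x": 0.005, "y": -0.007, "z": 0.2, "wx": 0, "wy": 0, "wz": -0.47}])

```text
time_s: 12.95
ee_pos: [0.5942, 0.1285, 0.0723]
tool_rot: [0.778, 0.628, 0.0, 0.0]
force: [-0.6, 0.1, -0.0]
gripper_width: 0.75
grip_force: 0.0
```

```bash
python3 -c "
from h import *
to(.594,.129,.0635,77.8)"
```

```text
t 12.95 tcp [0.5942 0.1285 0.0723] head 77.82 F [-0.6  0.1 -0. ] w 69.8 g 0.0 zdir [ 0.001  0.    -1.   ] | delta [ 0.001 -0.001  0.022] wz 0.001
```

Emit:
move_arm(deltas=[{"x": 0, "y": 0, "z": 0.015, "wx": 0, "wy": 0, "wz": 0}, {"x": 0, "y": 0, "z": 0.022, "wx": 0, "wy": 0, "wz": 0}, {"x": -0.02, "y": 0, "z": 0.022, "wx": 0, "wy": 0, "wz": 0}, {"x": -0.04, "y": 0, "z": 0.022, "wx": 0, "wy": 0, "wz": 0}, {"x": -0.05, "y": 0, "z": 0.022, "wx": 0, "wy": 0, "wz": 0}, {"x": -0.06, "y": 0, "z": 0.022, "wx": 0, "wy": 0, "wz": 0}, {"x": -0.075, "y": 0, "z": 0.022, "wx": 0, "wy": 0, "wz": 0}, {"x": -0.09, "y": 0, "z": 0.022, "wx": 0, "wy": 0, "wz": 0}, {"x": -0.1, "y": 0, "z": 0.022, "wx": 0, "wy": 0, "wz": 0}, {"x": -0.105, "y": 0, "z": 0.022, "wx": 0, "wy": 0, "wz": 0}])

```text
time_s: 14.2
ee_pos: [0.5851, 0.0872, 0.0631]
tool_rot: [0.778, 0.628, 0.0, -0.0]
force: [0.0, 0.7, 0.1]
gripper_width: 0.756
grip_force: 0.5
```

```bash
python3 - <<'E'
from meas import *
to(.56,-.03,.0635,77.8)
run(cov=(.573,.035))
f=load('scene'); cv2.imwrite('pics/push1.png',cv2.resize(f['image'][120:280,190:390,::-1],None,fx=3,fy=3))
E
```

```text
t 14.2 tcp [0.5851 0.0872 0.0631] head 77.81 F [0.  0.7 0.1] w 70.3 g 0.5 zdir [ 0.  0. -1.] | delta [-0.3    0.001 -0.001] wz 0.0
top port (array([ 0.5473, -0.0811]), np.float64(0.0376), np.float64(0.99))
top cover (array([0.5717, 0.0206]), np.float64(0.043), np.float64(0.2)) 0.0713
scene port (array([ 0.5506, -0.0798]), np.float64(0.0362), np.float64(0.95))
scene cover (array([0.5978, 0.0384]), np.float64(0.0437), np.float64(0.11)) 0.0712
```

View pics/push1.png

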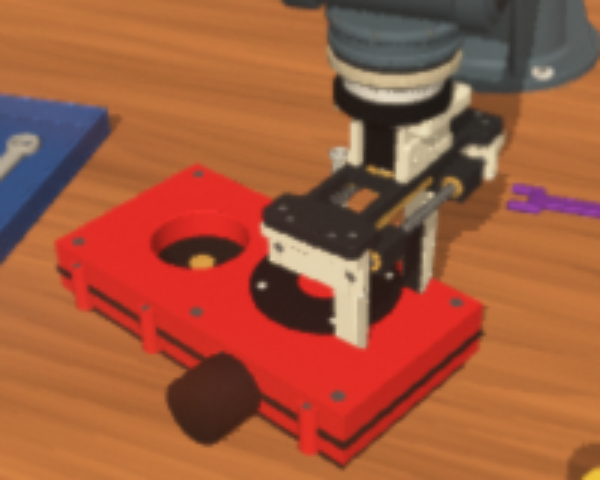

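Emit:
move_arm(deltas=[{"x": -0.02, "y": 0, "z": 0, "wx": 0, "wy": 0, "wz": 0}, {"x": -0.05, "y": 0, "z": 0, "wx": 0, "wy": 0, "wz": 0}, {"x": -0.08, "y": 0, "z": 0, "wx": 0, "wy": 0, "wz": 0}, {"x": -0.11, "y": 0, "z": 0, "wx": 0, "wy": 0, "wz": 0}, {"x": -0.14, "y": 0, "z": 0, "wx": 0, "wy": 0, "wz": 0}, {"x": -0.17, "y": 0, "z": 0, "wx": 0, "wy": 0, "wz": 0}, {"x": -0.195, "y": 0, "z": 0, "wx": 0, "wy": 0, "wz": 0}, {"x": -0.215, "y": 0, "z": 0, "wx": 0, "wy": 0, "wz": 0}, {"x": -0.23, "y": 0, "z": 0, "wx": 0, "wy": 0, "wz": 0}, {"x": -0.235, "y": 0, "z": 0, "wx": 0, "wy": 0, "wz": 0}])

```text
time_s: 15.55
ee_pos: [0.5652, -0.0047, 0.0631]
tool_rot: [0.778, 0.628, 0.0, -0.0]
force: [-0.1, 0.7, 0.1]
gripper_width: 0.754
grip_force: 0.5
```

```bash
cat >> meas.py <<'E'
from scipy.optimize import least_squares
def cover(guess,z=.071,rad=None,show=None,sec=None):
    """outline of flange against red deck, fixed radius, robust"""
    for n,rr in(('top',.0550),('scene',.0550)):
        F=grab(n); im=cv2.GaussianBlur(F['image'],(0,0),.6).astype(np.float32); a=im[...,0]-.5*(im[...,1]+im[...,2])
        c=np.array(guess,float)
        for it in range(5):
            th=np.radians(np.arange(0,360,2)); N=np.c_[np.cos(th),np.sin(th)]; ts=np.linspace(.050,.062,49)
            Q=(c+N[:,None]*ts[None,:,None]).reshape(-1,2); uv=proj(F,np.c_[Q,np.full(len(Q),z)]).astype(np.float32)
            v=cv2.remap(a,uv[:,0].reshape(-1,49),uv[:,1].reshape(-1,49),cv2.INTER_LINEAR)
            ok=(v[:,:8].mean(1)<50)&(v[:,-8:].mean(1)>90); k=np.gradient(v,axis=1).argmax(1); q=(c+N*ts[k][:,None])[ok]
            s=least_squares(lambda p:np.hypot(*(q-p[:2]).T)-p[2],[*c,.0555],loss='soft_l1',f_scale=.0007,bounds=([-1,-1,.0545],[1,1,.057])); c=s.x[:2]
        a_=np.degrees(th[ok]); print(n,'cover',s.x.round(4),ok.sum(),'resid',np.abs(s.fun).mean().round(5),a_[[0,-1]] if ok.any() else '')
E
python3 - <<'E'
from meas import *
to(.5598,-.030,.0635,77.8)
cover((.553,-.056))
for n in('top','scene'):
    f=load(n); cv2.imwrite(f'm_{n}.png',f['image'])
a,b=[load(n)['image'] for n in('top','scene')]
cv2.imwrite('pics/push2.png',np.hstack([cv2.resize(a[140:270,210:380,::-1],(400,306)),cv2.resize(b[150:280,190:360,::-1],(400,306))]))
E
```

```text
t 15.55 tcp [ 0.5652 -0.0047  0.0631] head 77.82 F [-0.1  0.7  0.1] w 70.1 g 0.5 zdir [ 0.  0. -1.] | delta [-0.065  0.    -0.001] wz 0.001
top cover [ 0.5459 -0.0604  0.0545] 50 resid 0.00139 [206. 322.]
scene cover [ 0.558  -0.0524  0.0567] 102 resid 0.00078 [  0. 358.]
```

View pics/push2.png

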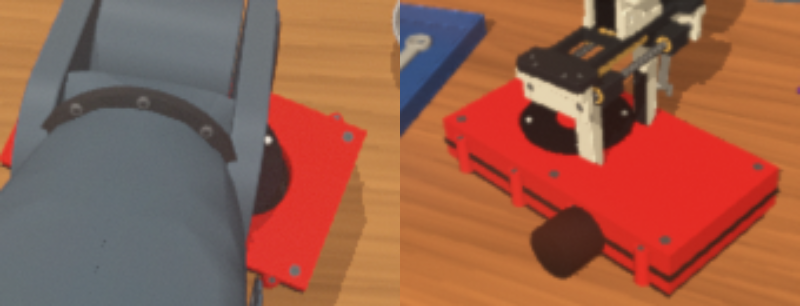

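```bash
cat >> meas.py <<'E'
def dcover(guess,n='scene',rad=.0551,z=.071,zlo=.0685):
    F=grab(n); P=cloud(F); X,Y,Z=np.moveaxis(P,2,0)
    m=comp((np.hypot(X-guess[0],Y-guess[1])<.075)&(Z>zlo)&(Z<z+.004)); hi=cv2.dilate((Z>z+.005).astype(np.uint8),np.ones((5,5)))>0
    cs,_=cv2.findContours(m.astype(np.uint8),cv2.RETR_EXTERNAL,cv2.CHAIN_APPROX_NONE); c=max(cs,key=len).reshape(-1,2); c=c[~hi[c[:,1],c[:,0]]]
    q=atz(F,c,z)[:,:2]; s=least_squares(lambda p:np.hypot(*(q-p).T)-rad,guess,loss='soft_l1',f_scale=.0007)
    r=s.x-np.array([.5508,-.0797]); u=np.array([np.cos(np.radians(77.8)),np.sin(np.radians(77.8))]); w=np.array([u[1],-u[0]])
    print(n,s.x.round(4),len(q),'res',np.abs(s.fun).mean().round(5),'rel port: behind',(r@u).round(4),'lateral(+x side)',(r@w).round(4))
    for k in (0,1,2,3):  # tilt: plane fit
        pass
    A=np.c_[X[m],Y[m],np.ones(m.sum())]; pl=np.linalg.lstsq(A,Z[m],rcond=None)[0]; print(' zmed',np.median(Z[m]).round(4),'slope deg',np.degrees(pl[:2]).round(2))
E
python3 - <<'E'
from meas import *
dcover((.557,-.0535))
E
```

```text
scene [ 0.5566 -0.0531] 29 res 0.00089 rel port: behind 0.0272 lateral(+x side) 0.0001
 zmed 0.0712 slope deg [-0.56  0.48]
```

Emit:
move_arm(deltas=[{"x": -0.02, "y": 0, "z": 0, "wx": 0, "wy": 0, "wz": 0}, {"x": -0.035, "y": 0, "z": 0, "wx": 0, "wy": 0, "wz": 0}, {"x": -0.045, "y": 0, "z": 0, "wx": 0, "wy": 0, "wz": 0}, {"x": -0.05, "y": 0, "z": 0, "wx": 0, "wy": 0, "wz": 0}, {"x": -0.053, "y": 0, "z": 0, "wx": 0, "wy": 0, "wz": 0}, {"x": -0.056, "y": 0, "z": 0, "wx": 0, "wy": 0, "wz": 0}, {"x": -0.059, "y": 0, "z": 0, "wx": 0, "wy": 0, "wz": 0}, {"x": -0.062, "y": 0, "z": 0, "wx": 0, "wy": 0, "wz": 0}, {"x": -0.064, "y": 0, "z": 0, "wx": 0, "wy": 0, "wz": 0}, {"x": -0.066, "y": 0, "z": 0, "wx": 0, "wy": 0, "wz": 0}])

```text
time_s: 16.95
ee_pos: [0.5596, -0.0303, 0.063]
tool_rot: [0.778, 0.628, -0.0, -0.0]
force: [-0.0, 0.7, -0.6]
gripper_width: 0.754
grip_force: 0.3
```

```bash
python3 - <<'E'
from meas import *
to(.5598,-.030,.0635,77.8)
dcover((.551,-.079),zlo=.0625)
E
```

```text
t 16.95 tcp [ 0.5596 -0.0303  0.063 ] head 77.83 F [-0.   0.7 -0.6] w 70.1 g 0.3 zdir [-0.  0. -1.] | delta [ 0.001  0.    -0.001] wz 0.001
scene [ 0.5574 -0.0742] 47 res 0.00189 rel port: behind 0.0067 lateral(+x side) 0.0053
 zmed 0.0654 slope deg [0.31 0.82]
```

Emit:
move_arm(deltas=[{"x": 0.01, "y": 0, "z": 0, "wx": 0, "wy": 0, "wz": 0}, {"x": 0.04, "y": 0, "z": 0, "wx": 0, "wy": 0, "wz": 0}, {"x": 0.07, "y": 0, "z": -0.03, "wx": 0, "wy": 0, "wz": 0}, {"x": 0.15, "y": 0, "z": -0.1, "wx": 0, "wy": 0, "wz": 0}, {"x": 0.25, "y": 0, "z": -0.2, "wx": 0, "wy": 0, "wz": 0}, {"x": 0.37, "y": 0, "z": -0.25, "wx": 0, "wy": 0, "wz": 0}, {"x": 0.49, "y": 0, "z": -0.25, "wx": 0, "wy": 0, "wz": 0}, {"x": 0.59, "y": 0, "z": -0.25, "wx": 0, "wy": 0, "wz": 0}, {"x": 0.67, "y": 0, "z": -0.25, "wx": 0, "wy": 0, "wz": 0}, {"x": 0.7, "y": 0, "z": -0.25, "wx": 0, "wy": 0, "wz": 0}])

```text
time_s: 18.25
ee_pos: [0.6185, 0.2456, 0.1636]
tool_rot: [0.777, 0.629, 0.0, 0.0]
force: [-0.4, -0.2, 0.2]
gripper_width: 0.752
grip_force: 0.0
```

```bash
python3 - <<'E'
from meas import *
to(.5598,-.030,.0635,77.8)
dcover((.551,-.079),z=.065,zlo=.0628); dcover((.549,-.081),n='top',z=.065,zlo=.0628)
a,b=[load(n)['image'] for n in('top','scene')]
cv2.imwrite('pics/end.png',np.hstack([cv2.resize(a[80:340,120:500,::-1],(400,274)),cv2.resize(b[130:330,120:420,::-1],(400,274))]))
E
```

```text
t 18.25 tcp [0.6185 0.2456 0.1636] head 77.94 F [-0.4 -0.2  0.2] w 69.9 g 0.0 zdir [ 0.001  0.    -1.   ] | delta [-0.705  0.     0.25 ] wz 0.005
scene [ 0.5501 -0.0796] 90 res 0.00092 rel port: behind -0.0 lateral(+x side) -0.0007
 zmed 0.0653 slope deg [-0.1  -0.12]
top [ 0.5477 -0.0803] 140 res 0.00084 rel port: behind -0.0012 lateral(+x side) -0.0029
 zmed 0.0654 slope deg [0.01 0.01]
```

View pics/end.png

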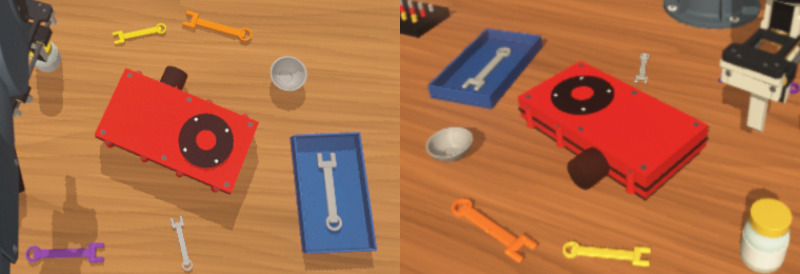

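The cover (205,140 in the top view) is centred on the port, level, with its top at 65 mm, so it is fully home. The spanner (330,190) lies flat in the tray, and the dish, jar and battery were not touched.

```bash
python3 -c "
from rig import ctrl
print(ctrl.sign_off())"
```

```text
the job is handed in; nothing more can be done
None
```

The job is handed in at about 18 s on the robot's clock: the spanner lies flat in the blue tray and the cover was slid along the deck until it dropped level and fully home in the port; I did not touch the battery, jar or dish.

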